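# Load and close the glaze-jar shaker

### The job

Stand the loose blue glaze jar upright in the empty cell of the shaker's crate. Then ease the yellow lid down over the crate's end walls, whose height has to be felt, without dropping or forcing it, until it sits fully home and level, and swing the red-barred clamp over it until it snaps shut and holds the lid down. Leave the terracotta jars in their cells and do not disturb the other things on the table.

Things in the scene. Friction and masses are not known exactly. Their poses are not given: they have to be found in the camera images.
- shaker: Fixed jar shaker: blue base 190 x 270 x 30 mm under a crate with a row of three 66 x 66 mm cells along y, centres at y = -70, 0, 70 mm, floor at z = 35 mm. Origin: crate centre at table level, -x is the front. Front and back walls and dividers end at z = 80 mm; the end walls (outer faces y = +-115, x = +-45 mm) are adjustable: tops, both alike, anywhere from z = 125 to 137 mm
- jar_a: The loose blue glaze jar with a white screw cap, 85 mm tall, body 48 mm and cap (top 19 mm) 50 mm in diameter, 0.2 kg. Origin: centre of its underside, z up
- jar_b: Terracotta-coloured jar of the same size and cap, already standing in a cell
- jar_c: The other terracotta-coloured jar, already standing in another cell
- pad: Green disc of 44 mm, a thin mark on the floor of the one empty cell; origin at its centre, at the cell floor
- lid: Yellow lid, an inverted tray 104 (x) x 244 (y) x 23 mm, 0.32 kg, skirt down on the table. Origin: centre of the skirt's lower edge. The skirt, inside 94 x 234 mm, 15 mm deep, fits outside the end walls with 2 mm play; home, its board rests on both, its origin 15 mm below their tops; long axis along the crate, either way round. Grip bar on top: 16 mm wide (x), 80 long (y), z = 23 to 53 mm
- clamp (a joint): Angle of the clamp yoke about its hinge, rad: about 1.75 open (upright behind the crate), shut on a seated lid between 0 (end walls lowest) and 0.14 (highest), -0.15 with no lid. A spring holds it open, resists with about 6 N at the bar, and pulls it shut once below 0.5
- clamp_bar (a point): Middle of the clamp's red round grip bar, 16 mm thick, 110 mm long, parallel to the shaker's y, 190 mm from the hinge axis. The two steel arms (y = +-72 mm) have rubber feet that press on the lid. Shut, the bar is in front of the lid at shaker x = -100, z = 145 to 171 mm
- hinge (a point): Middle of the clamp's hinge axis, which is parallel to the shaker's y, at shaker x = 90, y = 0, z = 145 mm; two steel posts at x = 94, y = +-85 mm, 155 mm high, carry it
- tin: Bystander: tin with a yellow label, 54 mm diameter, 90 mm tall; origin at its underside
- bottle: Bystander: amber bottle, 52 mm diameter, 130 mm tall; origin at its underside
- bowl: Bystander: white bowl, 120 mm wide, 55 mm high; origin at its underside
- mug: Bystander: terracotta mug, 76 mm wide, 85 mm high; origin at its underside
- brush: Bystander: brush lying on the table
- spatula: Bystander: spatula lying on the table
Not all that is in view belongs to the job. What is shaped like the jar_c but pink is not meant.

How it is judged:
On the way, in this order (a step that is already met when the one before it is completed fails the run):
1. the blue jar stands in the empty cell, the clamp still open (horizontal distance between jar_a and pad below 0.014 m and z of jar_a in the frame of shaker below 0.042 m and angle between jar_a's own z axis and vertical below 0.12 rad and value of joint clamp above 1.2 rad), for 0.2 s.
2. the lid is fully home on the crate, the clamp still open (horizontal distance between lid and shaker below 0.006 m and z of lid in the frame of shaker between 0.106 and 0.1238 m and angle between lid's own z axis and vertical below 0.03 rad and angle between the x axis of lid and the x axis of shaker, either way round below 0.05 rad and value of joint clamp above 1.2 rad), for 0.2 s.
At the end, for the whole second after the job is handed in: Blue jar upright in the empty cell (within 14 mm of its mark); terracotta jars upright in theirs; lid home: within 6 mm in plan, origin 106-123.8 mm above the shaker's, level (0.03 rad), along the crate (0.05 rad), at rest; clamp between -0.04 and 0.19 rad, pressing the lid with over 4 N (horizontal distance between jar_a and pad below 0.014 m and z of jar_a in the frame of shaker below 0.042 m and angle between each of jar_a, jar_b, jar_c's own z axis and vertical below 0.12 rad and horizontal distance between lid and shaker below 0.006 m and z of lid in the frame of shaker between 0.106 and 0.1238 m and angle between lid's own z axis and vertical below 0.03 rad and angle between the x axis of lid and the x axis of shaker, either way round below 0.05 rad and distance of each of jar_b, jar_c from where it was at the start of the episode below 0.025 m and value of joint clamp between -0.04 and 0.19 rad and contact force between lid and shaker above 4 N and linear speed of lid below 0.02 m/s); the robot touches nothing.
It fails at once if the lid is forced onto the crate (over 70 N on one end wall while the clamp is open) ((contact force between lid and rim_c0 above 70 N or contact force between lid and rim_c1 above 70 N or contact force between lid and shaker above 70 N) and value of joint clamp above 0.8 rad).
It fails at once if the lid is dropped: out of the fingers it falls faster than 0.5 m/s (about 13 mm of free fall) (linear speed of lid above 0.5 m/s and contact force between lid and the fingers below 0.05 N).
It fails at once if a terracotta jar is moved more than 30 mm (distance of any of jar_b, jar_c from where it was at the start of the episode above 0.03 m).
It fails at once if a bystander (tin, bottle, bowl, mug, brush or spatula) is moved more than 40 mm (distance of any of tin, bottle, bowl, mug, brush, spatula from where it was at the start of the episode above 0.04 m).
It also fails if it takes over 72 s, if anything falls off the work surface, if the arm or the gripper's body presses on something with over 40 N, if the wrist force passes 120 N, or if a joint passes its speed limit or range.

### The arm

A 7-joint arm with a two-finger parallel gripper is mounted at the origin on the work surface. World frame = base frame: x ahead of the robot, y to its left, z up, the work surface at z = 0. Lengths are in m, angles in rad, forces in N, time in s.
With the tool pointing down it reaches from about 0.4 to 0.85 m from the base axis. Payload 6.9 kg.
Tool frame: the origin (TCP) lies on the centre line of the jaws, within the pads' length; the fingertips stand 19 mm ahead of it and the grasp point (between the pads) is the TCP; z points along the fingers, y is the line along which they close (so a half turn about z gives the same grasp; the last joint's range is limited). The gripper opens to 85 mm and grips with 20 to 120 N. Pads are 22 mm wide; open, the fingers measure 114 mm over their backs; the gripper's body (76 mm by 85 mm) begins 54 mm behind the grasp point. The pads swing forward as they close: fully open they stand 13 mm farther back than shut.
Start: joints at [1.272, 0.507, -0.238, 1.5, 0.126, 1.149, -0.155], TCP at [0.246, -0.574, 0.25] pointing down, gripper open.
Joint ranges: [-3.08, 3.08], [-0.24, 2.05], [-1.43, 1.35], [0, 2.5], [-1.52, 4.66], [0.17, 1.96], [-2.89, 2.89]. Speed limits (rad/s): [2.39, 2.39, 3.14, 3.14, 3.14, 3.14, 3.14].

### API

Orientations are given as [roll, pitch, yaw] about the fixed x, y, z axes, in that order (R = Rz(yaw) Ry(pitch) Rx(roll)).
In Python, from workcell import arm, read_camera, camera_info, close_job gives the robot as it stands.
- The arm moves only by the tool carry_out, never from a script. Its argument "targets" is a list of rows, each a list of 7 numbers: the turn, a rotation vector about the tool's x, y, z as a fraction of full scale, then the shift along the tool's x, y, z as a fraction of full scale, then the opening, from -1 (shut) to 1 (fully open). A call has 1 to 10 rows; each row is the pose to reach, as a shift and turn from the pose commanded when the call began, along the tool's axes at that moment, turning the shorter way round; what a row does not reach only later rows make up. Full scale, the value 1, is 0.8 m for a shift and 2 pi rad for a turn. A row lasts 1/12 s, in which the tool goes at most 41.7 mm and 7.16 degrees, less where a joint would pass 70% of its speed; a pose out of reach is approached as far as the arm can. A call with a number of a shift or a turn outside -1 to 1 is refused whole. A call with a gripper value outside its range is refused whole. The fingers move at their own pace and stop on an object; "newtons" is the grip in N (left out, the last holds). Time passes only in rows, so rows that repeat a pose let the fingers close. It gives the time, the measured TCP pose, the force, the opening and the grip force at its end, in the units of the state.
- arm.state(): the state, without advancing time (a new reading comes with each control period).
- read_camera(name): name is "side" or "top"; returns the picture (420x560x3 uint8, blue, green, red); there is no depth.
- camera_info(name): a dict with "fx", "fy", "cx", "cy" (pixels), "position" and "orientation" of the camera in the world. Camera axes: x right, y up, looking along -z (the intrinsics and any distortion apply to the point x, -y, -z); pixel columns grow to the right and rows downward; lengths in m; the calibration is good to about 2 mm. A picture is of the moment at which its call begins. camera_info takes no time and is no camera call.
- close_job(): hands the job in; it is judged then, once.
The state is a dict: "time": time; "q": joint angles; "joint_velocities": joint speeds; "joint_torque": joint torques, N m; "ee_pos": TCP position; "tcp_rot": TCP orientation; "wrist_force": force on the tool from outside, world axes, zero at the start; "torque": the same for the moment, N m; "finger_gap": finger opening in m; "finger_force": force on a finger pad.
Only numpy, scipy, OpenCV 4.12 (cv2) and the standard library are available. Lean on these libraries where they do the work, as an engineer would, in place of code of your own. Each camera call takes 0.05 s, during which the arm holds its last target. There are 200 camera calls.

## Working session

There is one attempt and no reset: what is moved stays moved. The work goes in short steps, Python scripts to look and compute and a tool call to move; the robot and the scene stay as the last step left them, time stands still between calls to the robot, and variables do not carry over. Pictures are saved under pics/ and viewed, at most 10 in all, crops included, and the job is handed in when it is done.

Besides the shell and the picture viewer there is one more tool, called after "Call:" as name(argument=value, ...), one argument or row to a line, values as JSON. carry_out: Moves the arm, as the interface text tells. Shift numbers are shares of 0.8 m and turn numbers shares of 2 pi rad, none past 1 either way. Its arguments: {"type":"object","properties":{"targets":{"type":"array","items":{"type":"array","items":{"type":"number"}}},"newtons":{"type":"number"}},"required":["targets"]}

```bash
ls; mkdir -p pics; cat > h.py <<'E'
import numpy as np, cv2
from scipy.spatial.transform import Rotation as R
from workcell import arm, read_camera, camera_info, close_job
E
python3 - <<'E'
from h import *
for n in("top","side"):
    im=read_camera(n); cv2.imwrite(f"pics/{n}0.png",im); print(n,camera_info(n))
print(arm.state())
E
```

```text
pics
top {'fx': 480.0117869181872, 'fy': 480.0117869181872, 'cx': 273.3609732084414, 'cy': 214.11276215913784, 'position': array([0.37903742, 0.03276975, 1.36194837]), 'orientation': array([ 0.09622179, -0.00190323, -1.59535412])}
side {'fx': 391.85174802711873, 'fy': 391.85174802711873, 'cx': 284.4570262056633, 'cy': 205.5996786806065, 'position': array([0.16406257, 0.82718628, 0.71591066]), 'orientation': array([ 0.96261522, -0.0115395 , -2.73400536])}
{'time': 0.1, 'q': array([ 1.27147761,  0.50823444, -0.23750406,  1.5010434 ,  0.1256897 ,
        1.14887732, -0.15480492]), 'joint_velocities': array([ 0.0005178 , -0.00316824, -0.000382  , -0.00202226, -0.00103159,
       -0.00047713, -0.00111124]), 'joint_torque': array([-4.70122701e-03, -6.21842194e+01, -2.19462901e+00, -2.50209314e+01,
        1.25305829e-02,  7.81405630e-03,  7.35491710e-06]), 'ee_pos': array([ 0.24591628, -0.57413218,  0.24952398]), 'tcp_rot': array([-3.14001553e+00,  3.27395892e-05,  4.04798533e-01]), 'wrist_force': array([ 1.26142218, -0.64131647,  0.2336077 ]), 'torque': array([0.01804484, 0.02577769, 0.00384559]), 'finger_force': 0.0, 'finger_gap': 0.08512963396972635}
```

View pics/top0.png

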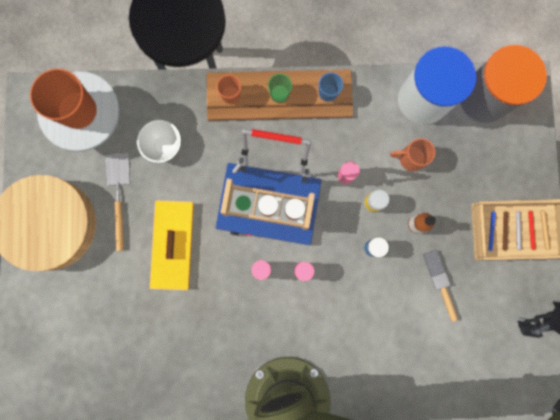

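View pics/side0.png

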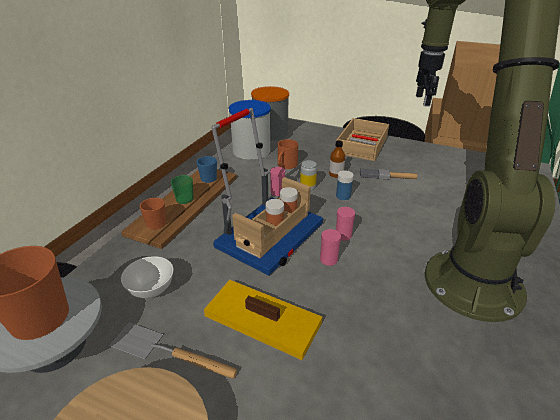

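The top view shows the blue jar's white cap at (378,247), the tin at (377,200), and the shaker at about (270,204) with its empty cell at (243,203). The lid is at (172,245) and the open clamp's red bar at (276,136). The side view shows the same, with pink decoy jars in front of the shaker.

```bash
cat >> h.py <<'E'
def ray(n,u,v):
    c=camera_info(n); M=R.from_euler('xyz',c['orientation']).as_matrix()
    return np.array(c['position']), M@np.array([(u-c['cx'])/c['fx'],-(v-c['cy'])/c['fy'],-1.])
def onz(n,u,v,z):
    p,d=ray(n,u,v); return p+d*(z-p[2])/d[2]
def proj(n,P):
    c=camera_info(n); M=R.from_euler('xyz',c['orientation']).as_matrix()
    q=M.T@(np.array(P)-c['position']); return c['cx']+c['fx']*q[0]/-q[2], c['cy']+c['fy']*q[1]/q[2]
def tri(a,b):
    p,d=ray(*a);q,e=ray(*b); A=np.c_[d,-e]; s=np.linalg.lstsq(A,q-p,rcond=None)[0]
    return (p+d*s[0]+q+e*s[1])/2, np.linalg.norm(p+d*s[0]-q-e*s[1])
def mask(im,lo,hi,box,k=3):
    m=cv2.inRange(cv2.cvtColor(im,cv2.COLOR_BGR2HSV),lo,hi); o=np.zeros_like(m); x0,y0,x1,y1=box
    o[y0:y1,x0:x1]=m[y0:y1,x0:x1]
    return cv2.morphologyEx(o,cv2.MORPH_CLOSE,np.ones((k,k)))
def blobs(m,amin=15):
    cs=cv2.findContours(m,cv2.RETR_EXTERNAL,cv2.CHAIN_APPROX_NONE)[0]
    return sorted([c for c in cs if cv2.contourArea(c)>=amin],key=cv2.contourArea,reverse=True)
def rectz(n,c,z):
    P=np.array([onz(n,*p,z)[:2] for p in c[:,0,:].astype(float)],np.float32)
    return cv2.minAreaRect(P)
E
cat > m.py <<'E'
from h import *
t=cv2.imread("pics/top0.png"); s=cv2.imread("pics/side0.png")
W=((0,0,160),(179,60,255))
for nm,box,z in(("jar",(362,232,395,262),.085),("tin",(362,185,393,214),.09),("c1",(255,190,282,218),.12),("c2",(282,192,308,224),.12)):
    for c in blobs(mask(t,*W,box))[:1]:
        (u,v),r=cv2.minEnclosingCircle(c); print(nm,u,v,r,onz("top",u,v,z))
for nm,lo,hi,box,z in(("base",(105,120,50),(125,255,255),(205,155,330,250),.03),("lid",(20,120,80),(35,255,255),(140,190,205,300),.023),("grip",(0,0,0),(20,255,110),(155,220,185,270),.053)):
    b=blobs(mask(t,lo,hi,box,9))[0]; r=rectz("top",b,z); print(nm,r, b[:,0].min(0),b[:,0].max(0))
b=blobs(mask(t,(40,80,30),(85,255,255),(230,190,256,216)))[0]; (u,v),r=cv2.minEnclosingCircle(b); print("pad",u,v,r,onz("top",u,v,.035))
red=((0,170,120),(8,255,255))
bt=blobs(mask(t,*red,(240,120,315,150)))[0]; bs=blobs(mask(s,*red,(205,100,260,140)))[0]
for b in(bt,bs): print(cv2.minAreaRect(b))
def ends(b):
    p=b[:,0].astype(float); return p[p[:,0]<p[:,0].min()+2].mean(0),p[p[:,0]>p[:,0].max()-2].mean(0)
et,es=ends(bt),ends(bs)
# top left = +y side; side-view left = ?
for a,b in((0,0),(0,1),(1,0),(1,1)): print(a,b,tri(("top",*et[a]),("side",*es[b])))
E
python3 m.py
```

```text
jar 377.3907165527344 250.2516632080078 18.772462844848633 [ 0.39911705 -0.24637719  0.085     ]
tin 377.0 200.5 19.52572250366211 [ 0.53147561 -0.25025421  0.09      ]
c1 268.0 205.0 17.691905975341797 [0.52298976 0.04083406 0.12      ]
c2 294.5 208.5 16.985387802124023 [ 0.51214608 -0.02789549  0.12      ]
base ((0.601990282535553, 0.024380184710025787), (0.27302634716033936, 0.08892381191253662), 68.53224182128906) [226 164] [319 212]
lid ((0.4300040900707245, 0.3123607933521271), (0.10899345576763153, 0.2452358603477478), 86.32430267333984) [150 201] [193 289]
grip ((0.4292810261249542, 0.3089999258518219), (0.012241301126778126, 0.06805824488401413), 86.21414947509766) [168 232] [173 257]
pad 242.76315307617188 202.5263214111328 6.921960353851318 [0.54147939 0.11144546 0.035     ]
((276.20458984375, 136.3065185546875), (48.49261474609375, 5.266038417816162), 9.727579116821289)
((232.31964111328125, 117.09663391113281), (5.824063301086426, 34.34623718261719), 61.821407318115234)
0 0 (array([0.66098034, 0.07030205, 0.33662906]), np.float64(0.006780220202867556))
0 1 (array([0.61859769, 0.05604522, 0.37676269]), np.float64(0.05896259607354078))
1 0 (array([ 0.68196685, -0.01892568,  0.29382728]), np.float64(0.07149072611998458))
1 1 (array([ 0.637469  , -0.0336163 ,  0.33443128]), np.float64(0.0037792267205592526))
```

```bash
cat > m2.py <<'E'
from h import *
t=cv2.imread("pics/top0.png"); s=cv2.imread("pics/side0.png")
for V in(175,200,215):
  for nm,box,z in(("jar",(362,232,395,262),.085),("tin",(362,185,393,214),.09),("c1",(255,190,281,218),.12),("c2",(281,192,308,224),.12)):
    for c in blobs(mask(t,(0,0,V),(179,45,255),box,1))[:1]:
        (u,v),r=cv2.minEnclosingCircle(c); print(V,nm,u,v,r,onz("top",u,v,z).round(4))
m=mask(t,(108,150,40),(122,255,255),(205,155,330,250),1)
p=np.vstack(blobs(m,8)); h=cv2.convexHull(p); print("base",rectz("top",h,.03)); print(h[:,0].tolist())
c=np.hstack([cv2.resize(t[225:270,355:400],(400,400),interpolation=2),cv2.resize(t[155:250,210:330],(400,317),interpolation=2)[:317].copy() if 0 else cv2.resize(t[150:260,215:325],(400,400),interpolation=2)])
cv2.imwrite("pics/c0.png",c)
E
python3 m2.py
```

```text
175 jar 378.0 247.0 10.440406799316406 [ 0.4077 -0.2484  0.085 ]
175 tin 378.0 198.5 10.547611236572266 [ 0.5368 -0.2532  0.09  ]
175 c1 267.5 205.5 15.116316795349121 [0.5217 0.0422 0.12  ]
175 c2 294.4342041015625 211.6842041015625 13.612162590026855 [ 0.5038 -0.0275  0.12  ]
200 jar 377.923583984375 246.8013153076172 9.699601173400879 [ 0.4082 -0.2482  0.085 ]
200 tin 378.1666564941406 198.8333282470703 9.204573631286621 [ 0.5359 -0.2536  0.09  ]
200 c1 269.5094299316406 203.7452850341797 11.960884094238281 [0.5262 0.0368 0.12  ]
200 c2 294.521728515625 208.30435180664062 10.037847518920898 [ 0.5127 -0.028   0.12  ]
215 jar 378.1428527832031 246.92857360839844 9.374678611755371 [ 0.4079 -0.2488  0.085 ]
215 tin 378.3802795410156 199.8309783935547 7.621695041656494 [ 0.5332 -0.254   0.09  ]
215 c1 269.5 204.0 11.629803657531738 [0.5255 0.0369 0.12  ]
215 c2 294.5833435058594 208.1041717529297 9.605708122253418 [ 0.5132 -0.0281  0.12  ]
base ((0.5377572774887085, 0.04048813879489899), (0.2607337236404419, 0.1812325268983841), 78.88250732421875)
[[318, 189], [310, 237], [309, 241], [308, 242], [305, 242], [237, 231], [219, 227], [217, 225], [227, 171], [228, 166], [229, 165], [233, 165], [298, 176], [317, 184], [318, 185]]
```

View pics/c0.png

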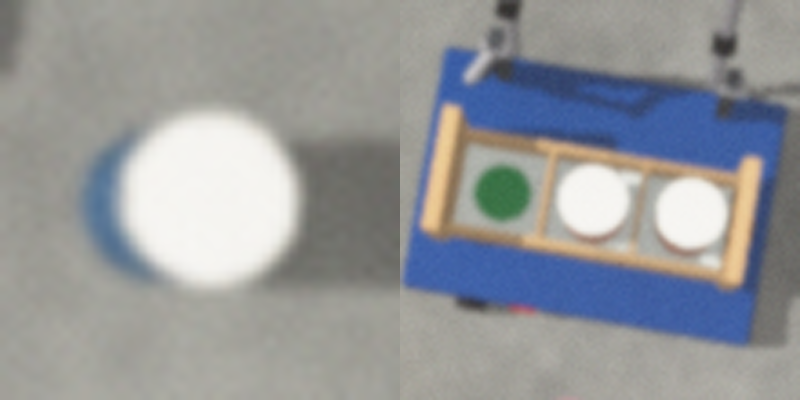

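```bash
cat > m3.py <<'E'
from h import *
t=cv2.imread("pics/top0.png"); s=cv2.imread("pics/side0.png")
C=[(227.4,162.4),(321.4,178.3),(310.4,244.9),(216.4,228.9)]
P=np.array([onz("top",*c,.03)[:2] for c in C]); print(P.round(4),P.mean(0)); d=P[0]+P[3]-P[1]-P[2]; print(np.degrees(np.arctan2(-d[0],d[1])),np.linalg.norm(d)/2)
# walls: wood light colour, top rim
for n,im,box in(("top",t,(217,172,238,222)),("top",t,(300,185,328,232))):
    b=blobs(mask(im,(10,60,200),(25,160,255),box,3))[0]; M=cv2.moments(b); print("wall",M['m10']/M['m00'],M['m01']/M['m00'],rectz(n,b,.131))
# lid sides
b=blobs(mask(t,(20,120,80),(35,255,255),(140,190,205,300),9))[0]
print(rectz("top",b,.023),rectz("top",b,.012))
b=blobs(mask(s,(18,120,80),(35,255,255),(195,270,335,360),9))[0]
print("side lid",rectz("side",b,.023)); print(cv2.approxPolyDP(b,4,True)[:,0].tolist())
for n,box in (("side",(238,290,290,325)),("top",(160,220,185,270))):
    im={"top":t,"side":s}[n]; b=blobs(mask(im,(0,0,0),(15,255,120),box,3))[0]; print(n,"grip",cv2.minAreaRect(b),rectz(n,b,.05))
E
python3 m3.py
```

```text
[[ 0.6569  0.1529]
 [ 0.6052 -0.1103]
 [ 0.4193 -0.0734]
 [ 0.4701  0.1863]] [0.5378886  0.03888159]
-11.08780312678424 0.26643711530168
wall 225.7017543859649 196.2121212121212 ((0.5480329394340515, 0.1493665874004364), (0.010796726681292057, 0.08560694754123688), 78.61357116699219)
wall 308.292328042328 210.90873015873015 ((0.5054447650909424, -0.06335023790597916), (0.02114109881222248, 0.08646025508642197), 71.25305938720703)
((0.4300040900707245, 0.3123607933521271), (0.10899345576763153, 0.2452358603477478), 86.32430267333984) ((0.43042272329330444, 0.31465771794319153), (0.10988886654376984, 0.24725055694580078), 86.3243179321289)
side lid ((0.42935946583747864, 0.3196478486061096), (0.11835243552923203, 0.25018343329429626), 86.4131851196289)
[[204, 308], [205, 316], [300, 359], [322, 317], [229, 279]]
side grip ((262.2071228027344, 308.0029602050781), (37.9230842590332, 13.53846263885498), 22.619861602783203) ((0.42745837569236755, 0.32114529609680176), (0.03476390615105629, 0.0886397734284401), 86.8517074584961)
top grip ((169.9501190185547, 243.9975128173828), (5.093637466430664, 26.06743812561035), 2.8624050617218018) ((0.43064209818840027, 0.3112168610095978), (0.01388043537735939, 0.07092919945716858), 86.88208770751953)
```

```bash
cat >> h.py <<'E'
def plan(P,yaw,roll=np.pi):
    s=arm.state(); A=R.from_euler('xyz',s['tcp_rot']); B=R.from_euler('xyz',[np.pi,0,yaw])
    rv=(A.inv()*B).as_rotvec()/(2*np.pi); d=A.inv().apply(np.array(P)-s['ee_pos'])
    print("t",round(s['time'],2),"turn",rv.round(4),"shift",(d/.8).round(4),"rows",max(np.linalg.norm(d)/.0417,np.linalg.norm(rv)*360/7.16).round(1))
E
python3 -c "
from h import *
plan([.408,-.248,.2],1.372)"
```

```text
t 0.1 turn [-2.000e-04 -1.000e-04 -1.539e-01] shift [ 0.3468 -0.2948  0.0624] rows 8.8
```

Call:
carry_out(
  targets=[
    [0,0,-0.154,0.347,-0.295,0.062,1],
    [0,0,-0.154,0.347,-0.295,0.062,1],
    [0,0,-0.154,0.347,-0.295,0.062,1],
    [0,0,-0.154,0.347,-0.295,0.062,1],
    [0,0,-0.154,0.347,-0.295,0.062,1],
    [0,0,-0.154,0.347,-0.295,0.062,1],
    [0,0,-0.154,0.347,-0.295,0.062,1],
    [0,0,-0.154,0.347,-0.295,0.062,1],
    [0,0,-0.154,0.347,-0.295,0.062,1],
    [0,0,-0.154,0.347,-0.295,0.062,1],
  ],
  newtons=40,
)

```text
time: 0.93
ee_pos: [0.4112, -0.2409, 0.2004]
tcp_rot: [3.141, -0.004, 1.383]
wrist_force: [-0.2, -0.1, 0.5]
finger_gap: 0.0851
finger_force: 0.0
```

```bash
python3 -c "
from h import *
plan([.408,-.248,.073],1.372);s=arm.state();print(s['ee_pos'],s['tcp_rot'],s['q'])
im=read_camera('side')[120:240,290:450];cv2.imwrite('pics/s1.png',cv2.resize(im,None,fx=4,fy=4))"
```

```text
t 0.93 turn [ 0.0001 -0.0006  0.0017] shift [-0.0101 -0.0024  0.1592] rows 3.1
[ 0.41121385 -0.24091048  0.20040202] [ 3.1409357  -0.00372926  1.38261554] [ 0.8920957   0.36633603 -0.56218044  1.94924514  0.24270591  0.89303656
  0.01820626]
```

View pics/s1.png

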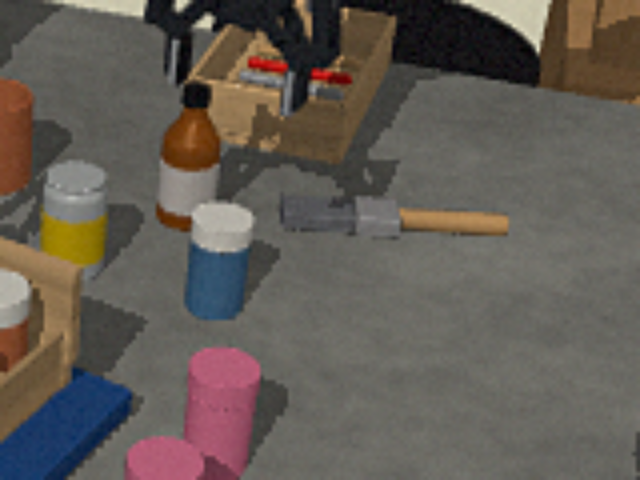

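The crop shows the open fingers above and behind the blue jar (cap at about (222,225) in the crop), with clear floor around it. Next I descend partway and let the arm settle.

Call:
carry_out(
  targets=[
    [0,0,0,0,0,0,1],
    [0,0,0,0,0,0.05,1],
    [0,0,0,0,0,0.05,1],
    [0,0,0,0,0,0.05,1],
  ],
)

```text
time: 1.32
ee_pos: [0.4064, -0.249, 0.1597]
tcp_rot: [-3.137, -0.001, 1.37]
wrist_force: [1.1, 0.9, -0.3]
finger_gap: 0.0855
finger_force: 0.0
```

```bash
python3 -c "
from h import *
plan([.408,-.248,.073],1.372);s=arm.state();print(s['ee_pos'],s['tcp_rot'])"
```

```text
t 1.32 turn [-0.0007 -0.0002 -0.0003] shift [0.0016 0.0021 0.1084] rows 2.1
[ 0.40643993 -0.24904853  0.15970427] [-3.13711752e+00 -1.10329720e-03  1.37019024e+00]
```

Call:
carry_out(
  targets=[
    [0,0,0,0,0,0.04,1],
    [0,0,0,0,0,0.08,1],
    [0,0,0,0,0,0.108,1],
    [0,0,0,0,0,0.108,1],
    [0,0,0,0,0,0.108,-1],
    [0,0,0,0,0,0.108,-1],
    [0,0,0,0,0,0.108,-1],
    [0,0,0,0,0,0.108,-1],
    [0,0,0,0,0,0.108,-1],
    [0,0,0,0,0,0.108,-1],
  ],
  newtons=40,
)

```text
time: 2.15
ee_pos: [0.4095, -0.2491, 0.0764]
tcp_rot: [3.138, 0.002, 1.372]
wrist_force: [-0.0, -0.9, 6.6]
finger_gap: 0.0488
finger_force: 40.0
```

Call:
carry_out(
  targets=[
    [0,0,0,0,0,0,-1],
    [0,0,0,0,0,-0.03,-1],
    [0,0,0,0,0,-0.08,-1],
    [0,0,0,0,0,-0.13,-1],
    [0,0,0,0,0,-0.17,-1],
    [0,0,0,0,0,-0.17,-1],
    [0,0,0,0,0,-0.17,-1],
  ],
)

```text
time: 2.73
ee_pos: [0.4091, -0.2489, 0.2128]
tcp_rot: [3.137, 0.003, 1.372]
wrist_force: [0.5, -0.7, -3.0]
finger_gap: 0.049
finger_force: 42.9
```

```bash
python3 -c "
from h import *
plan([.541,.111,.22],1.372);s=arm.state();print(s['ee_pos'],s['tcp_rot'])"
```

```text
t 2.73 turn [ 0.0008  0.0004 -0.0001] shift [ 0.4735  0.0727 -0.0098] rows 9.2
[ 0.40907071 -0.24886059  0.21283764] [3.13685780e+00 2.58679005e-03 1.37160679e+00]
```

Call:
carry_out(
  targets=[
    [0,0,0,0.03,0.005,-0.034,-1],
    [0,0,0,0.075,0.012,-0.034,-1],
    [0,0,0,0.125,0.02,-0.034,-1],
    [0,0,0,0.175,0.028,-0.034,-1],
    [0,0,0,0.225,0.036,-0.034,-1],
    [0,0,0,0.275,0.043,-0.034,-1],
    [0,0,0,0.325,0.05,-0.034,-1],
    [0,0,0,0.37,0.057,-0.034,-1],
    [0,0,0,0.41,0.063,-0.034,-1],
    [0,0,0,0.44,0.068,-0.034,-1],
  ],
)

```text
time: 3.57
ee_pos: [0.5306, 0.0894, 0.2362]
tcp_rot: [-3.139, -0.0, 1.375]
wrist_force: [0.9, -0.4, -2.1]
finger_gap: 0.0488
finger_force: 43.1
```

Call:
carry_out(
  targets=[
    [0,0,0,0.018,0.003,0,-1],
    [0,0,0,0.033,0.005,0,-1],
    [0,0,0,0.033,0.005,0,-1],
    [0,0,0,0.033,0.005,0,-1],
    [0,0,0,0.033,0.005,0,-1],
  ],
)

```text
time: 3.98
ee_pos: [0.5397, 0.1096, 0.2368]
tcp_rot: [-3.14, 0.002, 1.371]
wrist_force: [-0.3, -0.2, -2.0]
finger_gap: 0.0487
finger_force: 43.0
```

```bash
python3 -c "
from h import *
plan([.541,.111,.112],1.372);s=arm.state();print(s['ee_pos'],s['tcp_rot'])
for n,b in (('top',(180,130,340,250)),('side',(180,100,340,220+60))):
    im=read_camera(n);cv2.imwrite(f'pics/{n}2.png',im)
a=cv2.imread('pics/top2.png')[130:270,180:320];b=cv2.imread('pics/side2.png')[140:280,200:340]
cv2.imwrite('pics/j2.png',cv2.resize(np.hstack([a,b]),(800,400),interpolation=2))"
```

```text
t 3.98 turn [-0.0002  0.0003 -0.0002] shift [0.0023 0.0014 0.1561] rows 3.0
[0.53970482 0.10960559 0.23684939] [-3.14047410e+00  1.63242080e-03  1.37103616e+00]
```

View pics/j2.png

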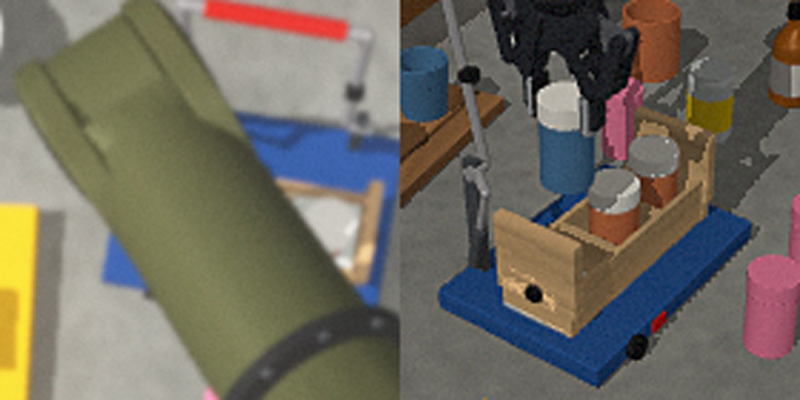

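The top view is blocked by the arm. The side view shows the jar hanging upright above the near, empty cell.

Call:
carry_out(
  targets=[
    [0,0,0,0.002,0.001,0.02,-1],
    [0,0,0,0.002,0.001,0.05,-1],
    [0,0,0,0.002,0.001,0.08,-1],
    [0,0,0,0.002,0.001,0.11,-1],
    [0,0,0,0.002,0.001,0.13,-1],
    [0,0,0,0.002,0.001,0.145,-1],
    [0,0,0,0.002,0.001,0.145,-1],
    [0,0,0,0.002,0.001,0.145,-1],
  ],
)

```text
time: 4.75
ee_pos: [0.5411, 0.1117, 0.1214]
tcp_rot: [-3.141, 0.001, 1.371]
wrist_force: [-0.4, 0.0, -2.7]
finger_gap: 0.0486
finger_force: 42.9
```

Call:
carry_out(
  targets=[
    [0,0,0,0,0,0.004,-1],
    [0,0,0,0,0,0.007,-1],
    [0,0,0,0,0,0.007,-1],
  ],
)

```text
time: 5.0
ee_pos: [0.5415, 0.1125, 0.1163]
tcp_rot: [3.141, -0.0, 1.372]
wrist_force: [-0.5, -0.2, -2.2]
finger_gap: 0.0485
finger_force: 42.9
```

Call:
carry_out(
  targets=[
    [0,0,0,0,0,0.003,-1],
    [0,0,0,0,0,0.005,-1],
    [0,0,0,0,0,0.005,-1],
  ],
)

```text
time: 5.25
ee_pos: [0.5412, 0.1126, 0.1118]
tcp_rot: [-3.141, 0.0, 1.372]
wrist_force: [-0.1, -0.2, -2.7]
finger_gap: 0.049
finger_force: 42.9
```

Call:
carry_out(
  targets=[
    [0,0,0,0,0,0.002,-1],
    [0,0,0,0,0,0.002,-1],
  ],
)

```text
time: 5.42
ee_pos: [0.5415, 0.113, 0.1114]
tcp_rot: [3.141, -0.0, 1.373]
wrist_force: [-2.1, -0.5, 7.3]
finger_gap: 0.0484
finger_force: 43.7
```

Call:
carry_out(
  targets=[
    [0,0,0,0,0,0,1],
    [0,0,0,0,0,0,1],
    [0,0,0,0,0,0,1],
    [0,0,0,0,0,0,1],
    [0,0,0,0,0,-0.03,1],
    [0,0,0,0,0,-0.08,1],
    [0,0,0,0,0,-0.13,1],
    [0,0,0,0,0,-0.17,1],
    [0,0,0,0,0,-0.17,1],
  ],
)

```text
time: 6.17
ee_pos: [0.5438, 0.1143, 0.2529]
tcp_rot: [3.132, -0.004, 1.373]
wrist_force: [1.2, 0.4, 0.6]
finger_gap: 0.0856
finger_force: 0.0
```

```bash
python3 -c "
from h import *
plan([.4297,.312,.2],3.077);s=arm.state();print(s['ee_pos'],s['tcp_rot'],s['q'])"
```

```text
t 6.17 turn [ 0.0017  0.0007 -0.2713] shift [ 0.2139 -0.1892  0.0653] rows 13.6
[0.54384451 0.1142899  0.25286325] [ 3.13231725 -0.00444976  1.37257479] [ 0.17956609  0.4398794  -0.6469399   1.68712479  0.29370687  1.10258836
 -0.75117949]
```

Call:
carry_out(
  targets=[
    [0,0,-0.1,0.08,-0.07,0.0,1],
    [0,0,-0.27,0.214,-0.189,0.065,1],
    [0,0,-0.27,0.214,-0.189,0.065,1],
    [0,0,-0.27,0.214,-0.189,0.065,1],
    [0,0,-0.27,0.214,-0.189,0.065,1],
    [0,0,-0.27,0.214,-0.189,0.065,1],
    [0,0,-0.27,0.214,-0.189,0.065,1],
    [0,0,-0.27,0.214,-0.189,0.065,1],
    [0,0,-0.27,0.214,-0.189,0.065,1],
    [0,0,-0.27,0.214,-0.189,0.065,1],
  ],
)

```text
time: 7.0
ee_pos: [0.4266, 0.3105, 0.1941]
tcp_rot: [-3.141, -0.0, 2.629]
wrist_force: [1.0, -0.8, -0.4]
finger_gap: 0.0854
finger_force: 0.0
```

```bash
python3 -c "
from h import *
plan([.4297,.312,.15],3.077);s=arm.state();print(s['ee_pos'],s['tcp_rot'],s['q'])"
```

```text
t 7.0 turn [-0.     -0.     -0.0713] shift [-0.0025  0.0035  0.0551] rows 3.6
[0.42659452 0.31051601 0.19410965] [-3.14148151e+00 -7.09555245e-05  2.62921313e+00] [-0.04646309  0.55537424 -0.97965803  1.83305097  0.53148707  1.04256288
 -0.17840251]
```

Call:
carry_out(
  targets=[
    [0,0,-0.071,-0.002,0.003,0.03,1],
    [0,0,-0.071,-0.002,0.003,0.055,1],
    [0,0,-0.071,-0.002,0.003,0.055,1],
    [0,0,-0.071,-0.002,0.003,0.055,1],
    [0,0,-0.071,-0.002,0.003,0.055,1],
    [0,0,-0.071,-0.002,0.003,0.055,1],
    [0,0,-0.071,-0.002,0.003,0.055,1],
  ],
)

```text
time: 7.58
ee_pos: [0.4295, 0.3117, 0.1504]
tcp_rot: [3.141, 0.0, 3.066]
wrist_force: [-0.5, -0.4, 0.4]
finger_gap: 0.0856
finger_force: 0.0
```

```bash
python3 -c "
from h import *
plan([.4297,.312,.045],3.077)
for n in('top','side'): cv2.imwrite(f'pics/{n}3.png',read_camera(n))
a=cv2.imread('pics/top3.png')[180:320,130:270];b=cv2.imread('pics/side3.png')[230:370,180:320]
cv2.imwrite('pics/j3.png',cv2.resize(np.hstack([a,b]),(800,400),interpolation=2))"
```

```text
t 7.58 turn [ 0.      0.     -0.0018] shift [-0.0002  0.0004  0.1318] rows 2.5
```

View pics/j3.png

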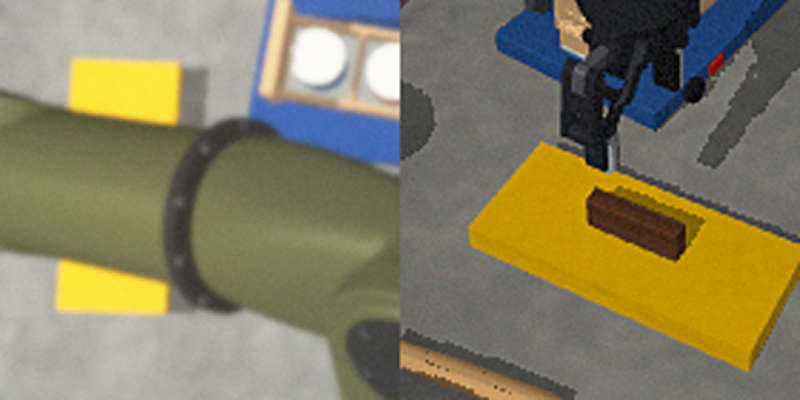

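The left crop shows the blue jar's white cap in the near cell. The right crop shows the fingers straddling the lid's bar.

Call:
carry_out(
  targets=[
    [0,0,-0.002,0,0,0.04,1],
    [0,0,-0.002,0,0,0.08,1],
    [0,0,-0.002,0,0,0.11,1],
    [0,0,-0.002,0,0,0.13,1],
    [0,0,-0.002,0,0,0.13,1],
    [0,0,-0.002,0,0,0.13,1],
  ],
)

```text
time: 8.18
ee_pos: [0.4291, 0.3116, 0.0463]
tcp_rot: [-3.141, -0.001, 3.081]
wrist_force: [-0.5, 0.3, 1.3]
finger_gap: 0.0852
finger_force: 0.0
```

Call:
carry_out(
  targets=[
    [0,0,0,0,0,0,-1],
    [0,0,0,0,0,0,-1],
    [0,0,0,0,0,0,-1],
    [0,0,0,0,0,0,-1],
    [0,0,0,0,0,0,-1],
    [0,0,0,0,0,0,-1],
    [0,0,0,0,0,0,-1],
    [0,0,0,0,0,0,-1],
  ],
  newtons=60,
)

```text
time: 8.85
ee_pos: [0.4296, 0.3117, 0.0469]
tcp_rot: [3.141, 0.001, 3.081]
wrist_force: [-0.1, -0.9, 5.0]
finger_gap: 0.0149
finger_force: 60.0
```

Call:
carry_out(
  targets=[
    [0,0,0,0,0,-0.01,-1],
    [0,0,0,0,0,-0.04,-1],
    [0,0,0,0,0,-0.08,-1],
    [0,0,0,0,0,-0.12,-1],
    [0,0,0.015,0,0,-0.17,-1],
    [0,0,0.03,0,0,-0.21,-1],
    [0,0,0.05,0,0,-0.25,-1],
    [0,0,0.07,0,0,-0.26,-1],
    [0,0,0.09,0,0,-0.26,-1],
    [0,0,0.11,0,0,-0.26,-1],
  ],
)

```text
time: 9.68
ee_pos: [0.4291, 0.3115, 0.2554]
tcp_rot: [3.141, 0.0, 2.387]
wrist_force: [0.1, 0.4, -3.5]
finger_gap: 0.0145
finger_force: 59.0
```

Call:
carry_out(
  targets=[
    [0,0,0.018,0,0,0,-1],
    [0,0,0.036,0,0,0,-1],
    [0,0,0.054,0,0,0,-1],
    [0,0,0.072,0,0,0,-1],
    [0,0,0.09,0,0,0,-1],
    [0,0,0.108,0,0,0,-1],
    [0,0,0.126,0,0,0,-1],
    [0,0,0.144,0,0,0,-1],
    [0,0,0.155,0,0,0,-1],
    [0,0,0.16,0,0,0,-1],
  ],
)

```text
time: 10.52
ee_pos: [0.4285, 0.3114, 0.2543]
tcp_rot: [-3.14, 0.001, 1.384]
wrist_force: [-0.8, -0.1, -3.1]
finger_gap: 0.0152
finger_force: 59.0
```

```bash
python3 -c "
from h import *
plan([.527,.042,.25],1.372);print(arm.state()['q'])"
```

```text
t 10.52 turn [-0.0002  0.0001  0.0019] shift [-0.308   0.1835  0.0054] rows 6.9
[-0.20640929  0.40891906 -0.6813024   1.73925865  0.28479611  1.09574867
 -1.16634627]
```

Call:
carry_out(
  targets=[
    [0,0,0.002,-0.02,0.012,0,-1],
    [0,0,0.002,-0.06,0.036,0,-1],
    [0,0,0.002,-0.1,0.06,0,-1],
    [0,0,0.002,-0.14,0.084,0,-1],
    [0,0,0.002,-0.18,0.108,0,-1],
    [0,0,0.002,-0.22,0.132,0,-1],
    [0,0,0.002,-0.26,0.156,0,-1],
    [0,0,0.002,-0.29,0.174,0,-1],
    [0,0,0.002,-0.305,0.182,0,-1],
    [0,0,0.002,-0.308,0.183,0,-1],
  ],
)

```text
time: 11.35
ee_pos: [0.5286, 0.0384, 0.2537]
tcp_rot: [-3.14, 0.002, 1.369]
wrist_force: [-0.1, -0.1, -4.6]
finger_gap: 0.0149
finger_force: 59.1
```

Call:
carry_out(
  targets=[
    [0,0,0,0,0,0,-1],
    [0,0,0,0,0,0.02,-1],
    [0,0,0,0,0,0.02,-1],
    [0,0,0,0,0,0.02,-1],
  ],
)

```text
time: 11.68
ee_pos: [0.5272, 0.0441, 0.238]
tcp_rot: [-3.139, -0.0, 1.377]
wrist_force: [-0.5, -0.1, -3.7]
finger_gap: 0.015
finger_force: 59.1
```

```bash
python3 -c "
from h import *
plan([.527,.042,.2],1.372);s=arm.state();print(s['ee_pos'],s['tcp_rot'])
for n in('top','side'): cv2.imwrite(f'pics/{n}4.png',read_camera(n))
a=cv2.imread('pics/top4.png')[120:260,200:340];b=cv2.imread('pics/side4.png')[140:280,205:345]
cv2.imwrite('pics/j4.png',cv2.resize(np.hstack([a,b]),(800,400),interpolation=2))"
```

```text
t 11.68 turn [-0.0003 -0.      0.0008] shift [-0.0026  0.0003  0.0475] rows 0.9
[0.52723373 0.04405677 0.23803258] [-3.13945931e+00 -8.29174705e-05  1.37731194e+00]
```

View pics/j4.png

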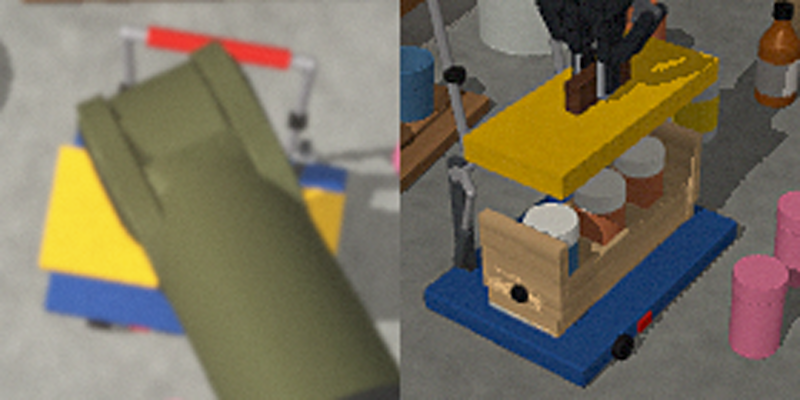

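Lid level above the crate. The blue jar stands in the near cell and the clamp is open. Next I compare the lid's edges with the wall tops in the shaker frame.

```bash
cat > m4.py <<'E'
from h import *
O=np.array([.527,.042]); yw=1.372-np.pi/2
Rm=np.array([[np.cos(yw),np.sin(yw)],[-np.sin(yw),np.cos(yw)]])
def S(n,pts,z): return np.array([Rm@(onz(n,*p,z)[:2]-O) for p in pts.astype(float)])*1000
def fit(P,sel,a,b,nm):
    Q=P[sel]; 
    if len(Q)<4: print(nm,"few",len(Q)); return
    k=np.polyfit(Q[:,a],Q[:,b],1); r=Q[:,b]-np.polyval(k,Q[:,a]); g=abs(r)<3; k=np.polyfit(Q[g,a],Q[g,b],1); print(nm,"at0 %.1f slope %.3f n%d sd %.1f"%(k[1],k[0],g.sum(),r[g].std()))
t0=cv2.imread("pics/top0.png"); t=cv2.imread("pics/top4.png")
hsv=cv2.cvtColor(t0,cv2.COLOR_BGR2HSV)
for nm,box,sg in(("L",(215,170,240,224),1),("Rr",(298,185,328,234),-1)):
    m=mask(t0,(8,50,150),(28,200,255),box,1)
    ps=np.array([p for c in blobs(m,10) for p in c[:,0]]); P=S("top",ps,.131); P[:,1]*=sg
    print(nm,"x range",np.percentile(P[(P[:,1]>104)&(P[:,1]<120)][:,0],[0,3,97,100]).round(1))
    fit(P,(abs(P[:,0])<36)&(P[:,1]>110)&(P[:,1]<124),0,1,nm+" outer")
z=arm.state()['ee_pos'][2]-.0235
m=mask(t,(20,120,80),(35,255,255),(205,150,330,250),3)
ps=np.array([p for c in blobs(m,10) for p in c[:,0]]); P=S("top",ps,z)
fit(P,(abs(P[:,0])<40)&(P[:,1]>112),0,1,"lid L"); fit(P,(abs(P[:,0])<45)&(P[:,1]<-112),0,1,"lid R")
fit(P,(P[:,0]<-40)&(P[:,1]>60)&(P[:,1]<115),1,0,"lid front"); fit(P,(P[:,0]>44)&(abs(P[:,1])<115),1,0,"lid back")
p=S("top",np.array([[0,0]]),z); s=arm.state(); print("tcp",Rm@(s['ee_pos'][:2]-O)*1000,s['tcp_rot'])
E
python3 m4.py
```

```text
L x range [-45.9 -45.4  42.2  43.9]
L outer at0 113.8 slope -0.000 n28 sd 0.8
Rr x range [-47.  -46.5  43.   43.5]
Rr outer at0 113.7 slope -0.006 n28 sd 0.7
lid L at0 120.9 slope 0.004 n32 sd 0.7
lid R at0 -120.5 slope -0.023 n20 sd 1.3
lid front at0 -55.0 slope 0.002 n23 sd 0.7
lid back at0 46.9 slope 0.001 n22 sd 1.2
tcp [0.747106   2.04125129] [ 3.14156872e+00 -5.31079863e-04  1.37666964e+00]
```

```bash
cat > m5.py <<'E'
from m4 import *
print("----")
s4=cv2.imread("pics/side4.png")
a=cv2.resize(s4[175:240,215:280],(780,585),interpolation=2)
cv2.imwrite("pics/s4z.png",a)
E
python3 m5.py | tail -1
```

```text
----
```

View pics/s4z.png

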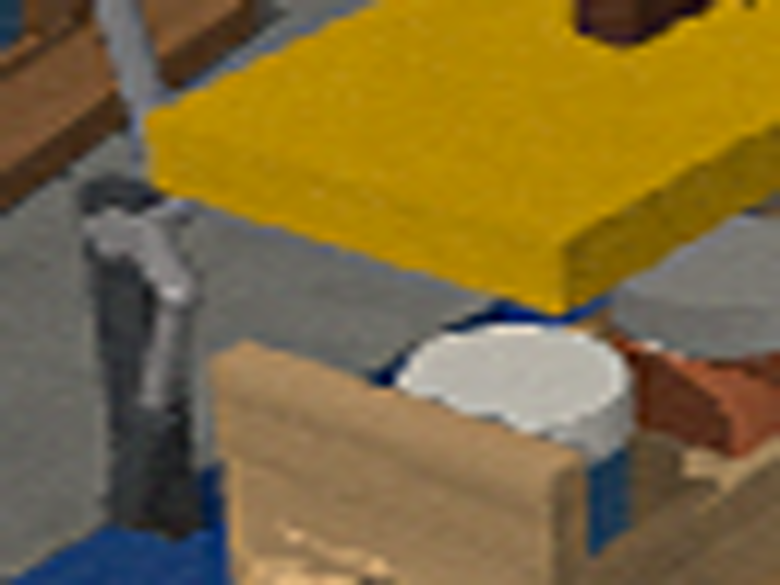

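The lid's near-end top corners are at crop (147,117) and (565,240). The wall's outer top corners are at (213,375) and (560,480).

```bash
cat > m6.py <<'E'
from m4 import *
print("----")
def cr(x,y): return 215+x/12-.5+.04, 175+y/9-.5+.05
def ony(u,v,Y):
    p,d=ray("side",u,v); q=np.r_[Rm@(p[:2]-O),p[2]]*1000; e=np.r_[Rm@d[:2],d[2]]
    return (q+e*(Y-q[1])/e[1])
for nm,x,y,Y in(("lid tb",147,117,122),("lid tf",565,240,122),("lid bb",155,192,122),("lid bf",562,312,122),("wall b",213,375,115),("wall f",560,480,115),("wall bi",245,343,103),("wall fi",583,452,103)):
    print(nm,ony(*cr(x,y),Y).round(1))
print(arm.state()['ee_pos'])
E
python3 m6.py | sed -n '/----/,$p'
```

```text
----
lid tb [ 49.2 122.  215.1]
lid tf [-55.5 122.  217.2]
lid bb [ 49.4 122.  191.2]
lid bf [-54.2 122.  194.5]
wall b [ 45.5 115.  127.5]
wall f [-46.5 115.  132.1]
wall bi [ 46.7 103.  131. ]
wall fi [-43.2 103.  132.6]
[0.52813552 0.0438535  0.2388477 ]
```

```bash
python3 -c "
from h import *
plan([.5305,.0432,.195],1.375)"
```

```text
t 11.78 turn [ 0.     -0.0001  0.0003] shift [-0.0003  0.0031  0.0548] rows 1.1
```

Call:
carry_out(
  targets=[
    [0,0,0,0,0.003,0.015,-1],
    [0,0,0,0,0.003,0.03,-1],
    [0,0,0,0,0.003,0.045,-1],
    [0,0,0,0,0.003,0.055,-1],
    [0,0,0,0,0.003,0.055,-1],
    [0,0,0,0,0.003,0.055,-1],
    [0,0,0,0,0.003,0.055,-1],
    [0,0,0,0,0.003,0.055,-1],
  ],
)

```text
time: 12.45
ee_pos: [0.5312, 0.0423, 0.1951]
tcp_rot: [3.14, -0.0, 1.375]
wrist_force: [-0.4, -1.0, -3.2]
finger_gap: 0.0151
finger_force: 59.1
```

```bash
cat > m7.py <<'E'
from h import *
import m4
plan([.5305,.0432,.18],1.375)
cv2.imwrite('pics/top5.png',read_camera('top')); im=read_camera('side'); cv2.imwrite('pics/side5.png',im)
t=cv2.imread('pics/top5.png'); z=arm.state()['ee_pos'][2]-.0235
ps=np.array([p for c in m4.blobs(mask(t,(20,120,80),(35,255,255),(205,150,330,250),3),10) for p in c[:,0]]); P=m4.S("top",ps,z)
m4.fit(P,(abs(P[:,0])<40)&(P[:,1]>112),0,1,"lid L"); m4.fit(P,(abs(P[:,0])<45)&(P[:,1]<-112),0,1,"lid R")
m4.fit(P,(P[:,0]<-40)&(P[:,1]>60)&(P[:,1]<115),1,0,"lid front"); m4.fit(P,(P[:,0]>44)&(abs(P[:,1])<115),1,0,"lid back")
cv2.imwrite('pics/s5z.png',cv2.resize(im[180:245,215:280],(780,585),interpolation=2))
E
python3 m7.py | tail -6
```

```text
tcp [4.02093536 1.1603167 ] [ 3.14024240e+00 -4.19883360e-04  1.37472668e+00]
t 12.45 turn [ 0.0002 -0.0001 -0.    ] shift [ 0.0009 -0.0011  0.0189] rows 0.4
lid L at0 120.3 slope -0.000 n31 sd 0.7
lid R at0 -119.2 slope -0.067 n15 sd 1.5
lid front at0 -49.3 slope -0.009 n21 sd 0.7
lid back at0 50.9 slope -0.001 n21 sd 1.2
```

View pics/s5z.png

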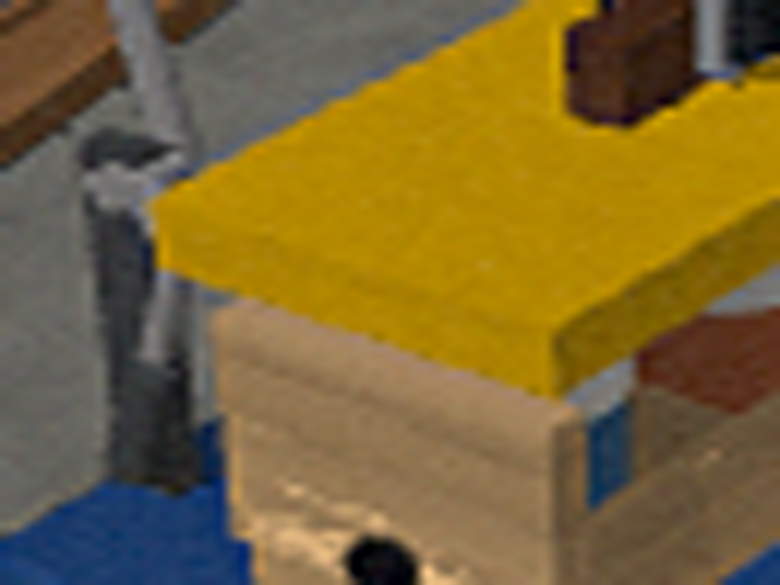

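The lid's near-end corners are at crop (152,205) and (555,330) for the top, and (160,265) and (553,398) for the bottom. The wall's outer top corners are at about (213,330) and (558,435).

```bash
python3 - <<'E' | sed -n '/====/,$p'
from m6 import *
print("====")
for nm,x,y,Y in(("tb",152,205,122),("tf",555,330,122),("bb",160,265,122),("bf",553,398,122)):
    u,v=cr(x,y); print(nm,ony(u,v+5,Y).round(1))
E
```

```text
====
tb [ 52.1 122.  171.2]
tf [-51.9 122.  173.5]
bb [ 51.8 122.  151.3]
bf [-50.7 122.  150.8]
```

Call:
carry_out(
  targets=[
    [0,0,0,0.0005,-0.0008,0.006,-1],
    [0,0,0,0.0005,-0.0008,0.012,-1],
    [0,0,0,0.0005,-0.0008,0.016,-1],
    [0,0,0,0.0005,-0.0008,0.016,-1],
    [0,0,0,0.0005,-0.0008,0.016,-1],
  ],
)

```text
time: 12.97
ee_pos: [0.53, 0.0426, 0.1811]
tcp_rot: [-3.141, 0.0, 1.375]
wrist_force: [-1.2, 0.2, -3.3]
finger_gap: 0.0149
finger_force: 59.3
```

Call:
carry_out(
  targets=[
    [0,0,0,0,0,0.001,-1],
    [0,0,0,0,0,0.0025,-1],
    [0,0,0,0,0,0.0025,-1],
  ],
)

```text
time: 13.22
ee_pos: [0.5301, 0.0427, 0.1794]
tcp_rot: [-3.141, -0.0, 1.375]
wrist_force: [-0.1, 0.4, -4.3]
finger_gap: 0.0146
finger_force: 59.3
```

Call:
carry_out(
  targets=[
    [0,0,0,0,0,0.001,-1],
    [0,0,0,0,0,0.0025,-1],
    [0,0,0,0,0,0.0025,-1],
  ],
)

```text
time: 13.47
ee_pos: [0.5301, 0.0426, 0.1773]
tcp_rot: [-3.141, 0.0, 1.375]
wrist_force: [0.4, 1.1, -3.9]
finger_gap: 0.015
finger_force: 59.3
```

Call:
carry_out(
  targets=[
    [0,0,0,0,0,0.001,-1],
    [0,0,0,0,0,0.0025,-1],
    [0,0,0,0,0,0.0025,-1],
  ],
)

```text
time: 13.72
ee_pos: [0.5301, 0.0426, 0.1753]
tcp_rot: [-3.141, 0.0, 1.375]
wrist_force: [-0.1, 0.6, -4.2]
finger_gap: 0.0149
finger_force: 59.3
```

Call:
carry_out(
  targets=[
    [0,0,0,0,0,0.001,-1],
    [0,0,0,0,0,0.0025,-1],
    [0,0,0,0,0,0.0025,-1],
  ],
)

```text
time: 13.97
ee_pos: [0.5301, 0.0426, 0.1733]
tcp_rot: [-3.141, 0.0, 1.375]
wrist_force: [0.6, -0.2, -3.7]
finger_gap: 0.0147
finger_force: 59.3
```

Call:
carry_out(
  targets=[
    [0,0,0,0,0,0.001,-1],
    [0,0,0,0,0,0.0025,-1],
    [0,0,0,0,0,0.0025,-1],
  ],
)

```text
time: 14.22
ee_pos: [0.53, 0.0426, 0.1713]
tcp_rot: [-3.141, 0.0, 1.375]
wrist_force: [-1.4, 0.1, -5.0]
finger_gap: 0.0146
finger_force: 59.3
```

Call:
carry_out(
  targets=[
    [0,0,0,0,0,0.001,-1],
    [0,0,0,0,0,0.0025,-1],
    [0,0,0,0,0,0.0025,-1],
  ],
)

```text
time: 14.47
ee_pos: [0.5301, 0.0426, 0.1693]
tcp_rot: [-3.141, 0.0, 1.375]
wrist_force: [0.5, 1.1, -3.5]
finger_gap: 0.0145
finger_force: 59.3
```

Call:
carry_out(
  targets=[
    [0,0,0,0,0,0.001,-1],
    [0,0,0,0,0,0.002,-1],
    [0,0,0,0,0,0.002,-1],
  ],
)

```text
time: 14.72
ee_pos: [0.5301, 0.0426, 0.1677]
tcp_rot: [-3.141, 0.0, 1.375]
wrist_force: [0.0, -1.2, -4.4]
finger_gap: 0.015
finger_force: 59.3
```

Call:
carry_out(
  targets=[
    [0,0,0,0,0,0.001,-1],
    [0,0,0,0,0,0.002,-1],
    [0,0,0,0,0,0.002,-1],
  ],
)

```text
time: 14.97
ee_pos: [0.5301, 0.0426, 0.1661]
tcp_rot: [-3.141, 0.0, 1.375]
wrist_force: [-0.2, 0.3, -3.1]
finger_gap: 0.0146
finger_force: 59.3
```

Call:
carry_out(
  targets=[
    [0,0,0,0,0,0.001,-1],
    [0,0,0,0,0,0.002,-1],
    [0,0,0,0,0,0.002,-1],
  ],
)

```text
time: 15.22
ee_pos: [0.5301, 0.0426, 0.1645]
tcp_rot: [-3.141, 0.0, 1.375]
wrist_force: [0.1, -0.1, -3.5]
finger_gap: 0.015
finger_force: 59.3
```

Call:
carry_out(
  targets=[
    [0,0,0,0,0,0.001,-1],
    [0,0,0,0,0,0.002,-1],
    [0,0,0,0,0,0.002,-1],
  ],
)

```text
time: 15.47
ee_pos: [0.5302, 0.0427, 0.1639]
tcp_rot: [3.141, 0.0, 1.375]
wrist_force: [-2.7, -0.8, 4.4]
finger_gap: 0.0148
finger_force: 60.5
```

Call:
carry_out(
  targets=[
    [0,0,0,0,0,0.001,-1],
    [0,0,0,0,0,0.001,-1],
  ],
)

```text
time: 15.63
ee_pos: [0.5302, 0.0427, 0.1639]
tcp_rot: [3.14, 0.001, 1.375]
wrist_force: [-5.1, -1.9, 12.9]
finger_gap: 0.0148
finger_force: 61.6
```

Call:
carry_out(
  targets=[
    [0,0,0,0,0,-0.001,0],
    [0,0,0,0,0,-0.001,0],
    [0,0,0,0,0,-0.001,0],
    [0,0,0,0,0,-0.001,0],
    [0,0,0,0,0,-0.03,0],
    [0,0,0,0,0,-0.08,0],
    [0,0,0,0,0,-0.12,0],
    [0,0,0,0,0,-0.12,0],
  ],
)

```text
time: 16.3
ee_pos: [0.5328, 0.044, 0.2642]
tcp_rot: [3.133, -0.003, 1.375]
wrist_force: [1.7, 0.8, 0.0]
finger_gap: 0.0426
finger_force: 0.0
```

```bash
python3 - <<'E'
from h import *
s=arm.state(); print(s['ee_pos'],s['tcp_rot'],s['finger_gap'],s['wrist_force'],s['q'])
im=read_camera('side'); cv2.imwrite('pics/side6.png',im)
cv2.imwrite('pics/s6z.png',cv2.resize(im[100:280,190:370],(600,600),interpolation=2))
E
```

```text
[0.53281202 0.04396283 0.26420486] [ 3.13279318e+00 -3.09025927e-03  1.37501985e+00] 0.042615190680349795 [1.69659047 0.75326374 0.03435738] [ 0.31283836  0.39393922 -0.63832323  1.720242    0.26055704  1.1036268
 -0.60094275]
```

View pics/s6z.png

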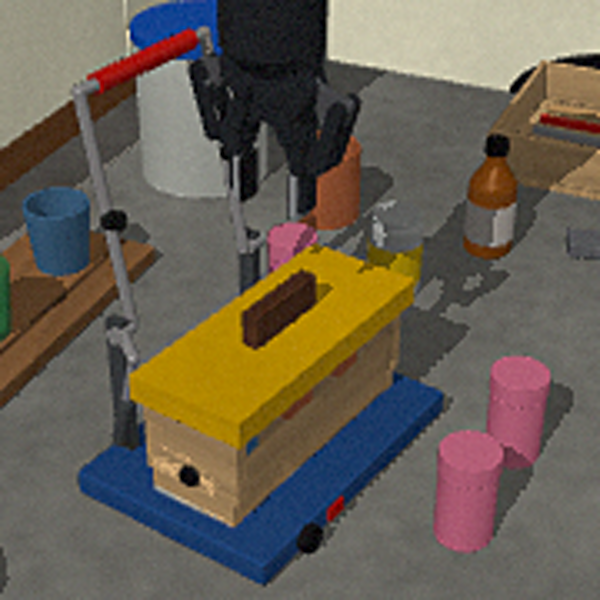

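The lid sits level on both end walls and the jars are beneath it. The open clamp's red bar is at about (145,60) in the crop. Next I go above the bar.

```bash
python3 - <<'E'
from h import *
plan([.652,.017,.43],1.372)
s=cv2.imread('pics/side6.png')
E
```

```text
t 16.35 turn [ 0.001  -0.0003  0.0004] shift [-0.0026  0.155  -0.2097] rows 5.0
```

Call:
carry_out(
  targets=[
    [0,0,0,0,0,-0.05,1],
    [0,0,0,0,0,-0.1,1],
    [0,0,0,0,0,-0.15,1],
    [0,0,0,0,0,-0.2,1],
    [0,0,0,-0.001,0.04,-0.21,1],
    [0,0,0,-0.003,0.09,-0.21,1],
    [0,0,0,-0.003,0.13,-0.21,1],
    [0,0,0,-0.003,0.155,-0.21,1],
    [0,0,0,-0.003,0.155,-0.21,1],
    [0,0,0,-0.003,0.155,-0.21,1],
  ],
)

```text
time: 17.18
ee_pos: [0.652, 0.016, 0.4236]
tcp_rot: [-3.138, 0.0, 1.374]
wrist_force: [-0.1, 0.3, -0.7]
finger_gap: 0.0855
finger_force: 0.0
```

Call:
carry_out(
  targets=[
    [0,0,0,0,0,0,1],
    [0,0,0,0,0,0,1],
  ],
)

```text
time: 17.35
ee_pos: [0.6506, 0.0166, 0.4264]
tcp_rot: [-3.141, 0.0, 1.376]
wrist_force: [-0.7, 0.1, -0.5]
finger_gap: 0.0854
finger_force: 0.0
```

```bash
python3 - <<'E'
from h import *
plan([.652,.017,.334],1.372)
print(arm.state()['q'],arm.state()['ee_pos'])
im=read_camera('side'); cv2.imwrite('pics/side7.png',im)
cv2.imwrite('pics/s7z.png',cv2.resize(im[60:200,180:320],(560,560),interpolation=2))
E
```

```text
t 17.35 turn [-0.      0.      0.0006] shift [0.0008 0.0017 0.1155] rows 2.2
[ 0.24476735  0.52602097 -0.62650167  1.05361538  0.29967462  1.64520448
 -0.48683989] [0.65055033 0.01663595 0.42639089]
```

View pics/s7z.png

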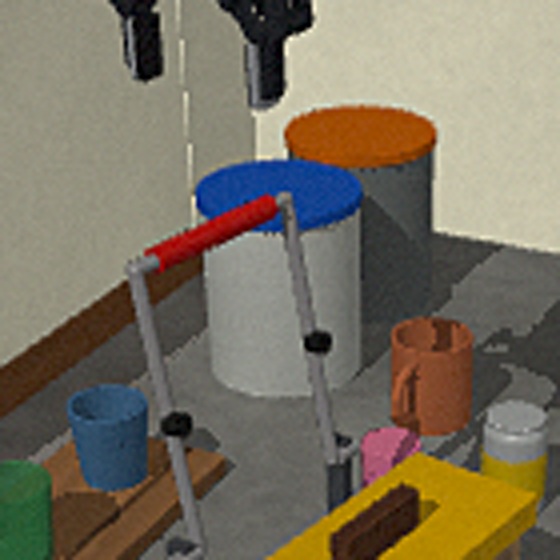

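The open fingers straddle the bar from above (bar from (145,262) to (275,207) in the crop). Next I descend and grip it lightly.

Call:
carry_out(
  targets=[
    [0,0,0,0,0.001,0.04,1],
    [0,0,0,0,0.001,0.08,1],
    [0,0,0,0,0.001,0.115,1],
    [0,0,0,0,0.001,0.115,1],
    [0,0,0,0,0.001,0.115,-1],
    [0,0,0,0,0.001,0.115,-1],
    [0,0,0,0,0.001,0.115,-1],
    [0,0,0,0,0.001,0.115,-1],
    [0,0,0,0,0.001,0.115,-1],
    [0,0,0,0,0.001,0.115,-1],
  ],
  newtons=35,
)

```text
time: 18.23
ee_pos: [0.6513, 0.0165, 0.3354]
tcp_rot: [-3.141, -0.0, 1.375]
wrist_force: [-1.9, -2.1, 8.7]
finger_gap: 0.0144
finger_force: 34.0
```

Call:
carry_out(
  targets=[
    [0,0,0,0,0,0,-1],
    [0,0,0,0,0,0,-1],
    [0,0,0,0,0,0,-1],
  ],
)

```text
time: 18.48
ee_pos: [0.6514, 0.0164, 0.3355]
tcp_rot: [-3.141, -0.0, 1.375]
wrist_force: [-5.0, 0.0, 5.5]
finger_gap: 0.0146
finger_force: 34.4
```

```bash
python3 - <<'E'
from h import *
s=arm.state(); p=s['ee_pos']; print(p,s['tcp_rot'],s['finger_gap'],s['wrist_force'])
# arc offsets in tool axes (tool y = shaker x, tool z = down), fractions of .8 m, from th0
th0=1.75
for th in np.linspace(1.65,.05,17): print(round(th,2),((-.19*np.cos(th)+.19*np.cos(th0))/.8).round(4),(-(.19*np.sin(th)-.19*np.sin(th0))/.8).round(4))
E
```

```text
[0.65135004 0.016417   0.3354661 ] [-3.14110981e+00 -1.35129188e-05  1.37510184e+00] 0.014584871846447401 [-5.01723586  0.02303948  5.49473192]
1.65 -0.0235 -0.0031
1.55 -0.0473 -0.0038
1.45 -0.071 -0.0021
1.35 -0.0943 0.002
1.25 -0.1172 0.0083
1.15 -0.1393 0.0169
1.05 -0.1605 0.0277
0.95 -0.1805 0.0405
0.85 -0.1991 0.0553
0.75 -0.2161 0.0718
0.65 -0.2314 0.09
0.55 -0.2448 0.1096
0.45 -0.2562 0.1304
0.35 -0.2654 0.1523
0.25 -0.2725 0.1749
0.15 -0.2772 0.1982
0.05 -0.2795 0.2218
```

Call:
carry_out(
  targets=[
    [0,0,0,0,-0.0235,-0.003,-1],
    [0,0,0,0,-0.047,-0.004,-1],
    [0,0,0,0,-0.071,-0.002,-1],
    [0,0,0,0,-0.094,0.002,-1],
    [0,0,0,0,-0.117,0.008,-1],
    [0,0,0,0,-0.139,0.017,-1],
    [0,0,0,0,-0.16,0.028,-1],
    [0,0,0,0,-0.18,0.04,-1],
    [0,0,0,0,-0.18,0.04,-1],
    [0,0,0,0,-0.18,0.04,-1],
  ],
)

```text
time: 19.32
ee_pos: [0.5113, 0.0443, 0.3036]
tcp_rot: [3.14, -0.0, 1.375]
wrist_force: [-1.5, 0.2, 9.0]
finger_gap: 0.0148
finger_force: 36.7
```

```bash
python3 - <<'E'
from h import *
s=arm.state(); p=s['ee_pos']; print(p,s['tcp_rot'],s['finger_gap'],s['wrist_force'])
A=R.from_euler('xyz',[np.pi,0,1.375]); d=A.inv().apply(p-np.array([.6514,.0164,.3355]))/.8; print(d)
E
```

```text
[0.51127137 0.04432842 0.30362188] [ 3.13969925e+00 -3.01152372e-04  1.37499427e+00] 0.01482092640256331 [-1.49232872  0.24712569  8.97473714]
[ 1.66356644e-04 -1.78605757e-01  3.98476465e-02]
```

Call:
carry_out(
  targets=[
    [0,0,0,0,-0.019,0.015,-1],
    [0,0,0,0,-0.036,0.032,-1],
    [0,0,0,0,-0.051,0.05,-1],
    [0,0,0,0,-0.065,0.07,-1],
    [0,0,0,0,-0.076,0.09,-1],
    [0,0,0,0,-0.085,0.112,-1],
    [0,0,0,0,-0.092,0.135,-1],
    [0,0,0,0,-0.095,0.15,-1],
    [0,0,0,0,-0.097,0.158,-1],
    [0,0,0,0,-0.097,0.158,-1],
  ],
)

```text
time: 20.15
ee_pos: [0.4343, 0.0597, 0.1749]
tcp_rot: [-3.138, -0.0, 1.376]
wrist_force: [-3.1, 3.5, -3.7]
finger_gap: 0.0147
finger_force: 38.6
```

Call:
carry_out(
  targets=[
    [0,0,0,0,-0.001,0.006,-1],
    [0,0,0,0,-0.001,0.012,-1],
    [0,0,0,0,-0.001,0.012,-1],
  ],
)

```text
time: 20.4
ee_pos: [0.4331, 0.0598, 0.166]
tcp_rot: [-3.139, 0.0, 1.375]
wrist_force: [-4.5, 5.0, -4.3]
finger_gap: 0.0145
finger_force: 38.9
```

Call:
carry_out(
  targets=[
    [0,0,0,0,0,0.003,-1],
    [0,0,0,0,0,0.003,-1],
  ],
)

```text
time: 20.57
ee_pos: [0.4329, 0.0599, 0.1638]
tcp_rot: [-3.138, 0.0, 1.375]
wrist_force: [-5.2, 4.5, -2.8]
finger_gap: 0.0146
finger_force: 39.0
```

Call:
carry_out(
  targets=[
    [0,0,0,0,0,0.003,-0.3],
    [0,0,0,0,0,0.003,-0.3],
    [0,0,0,0,0,0.003,-0.3],
    [0,0,0,0,0,0,-0.3],
    [0,0,0,0,0,-0.03,-0.3],
    [0,0,0,0,0,-0.08,-0.3],
    [0,0,0,0,0,-0.13,-0.3],
    [0,0,0,0,0,-0.17,-0.3],
    [0,0,0,0,0,-0.17,-0.3],
    [0,0,0,0,0,-0.17,-0.3],
  ],
)

```text
time: 21.4
ee_pos: [0.4351, 0.0593, 0.302]
tcp_rot: [3.137, -0.001, 1.374]
wrist_force: [0.5, 0.1, -1.1]
finger_gap: 0.0298
finger_force: 0.0
```

```bash
python3 - <<'E'
from h import *
im=read_camera('side'); cv2.imwrite('pics/side8.png',im)
cv2.imwrite('pics/s8z.png',cv2.resize(im[120:280,200:360],(560,560),interpolation=2))
E
```

```text
(no output)
```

View pics/s8z.png

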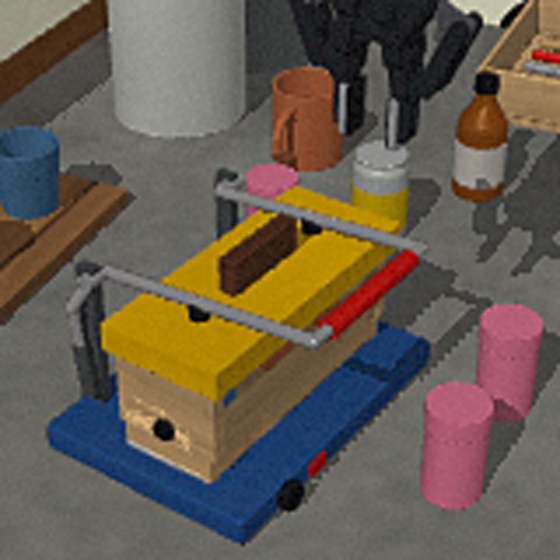

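The clamp is shut, with its feet on the lid and the red bar in front at about (370,290). The gripper is clear and the lid is level.

```bash
python3 -c "
from h import *
print(close_job())"
```

```text
the job is handed in; nothing more can be done
None
```

I handed the job in at about 21 s of the 72 s limit: the blue jar is in the empty cell, the lid sits level on both end walls and the clamp is shut on it; the judged result was not shown to me.

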